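# Check flipper brackets for warp and clamp the flat ones for drilling

## Robot

A 6-joint arm with a two-finger parallel gripper is mounted at the origin on the work surface. World frame = base frame: x ahead of the robot, y to its left, z up, the work surface at z = 0. Lengths are in m, angles in rad, forces in N, time in s.
With the tool pointing down it reaches from about 0.35 to 0.85 m from the base axis. Payload 8.1 kg.
Tool frame: the origin (TCP) lies between the finger pads; the fingertips stand 19 mm ahead of it and the grasp point (between the pads) is the TCP (env.tip_reach is the distance from the TCP to the fingertips, in m); z points along the fingers, y is the direction in which the jaws open and shut (so a half turn about z gives the same grasp; the last joint's range is limited). The gripper opens to 93 mm and grips with 3 to 60 N. Pads are 15 mm wide; open, the fingers measure 128 mm over their backs; the gripper's body (75 mm by 188 mm) begins 65 mm behind the grasp point.
Start: joints at [-1.236, 0.13, 1.488, -0, 1.523, -0.085], TCP at [0.245, -0.548, 0.238] pointing down, gripper open.
Joint ranges: [-2.96, 2.96], [-0.89, 2.26], [0.02, 2.5], [-1.34, 4.48], [0, 2.73], [-2.66, 2.66]. Speed limits (rad/s): [2.39, 2.39, 2.79, 3.14, 3.14, 3.14].

## Interface

Orientations are given as a rotation vector (axis times angle).
In Python, from station import env, solver, vision, get_time_s, get_q, get_dq, get_tau, get_position, get_eef_rot, get_contact_force, get_moment, get_grip_width gives the robot as it stands. The module is installed in compiled form; this text tells all that it offers. Calls block until the motion is done:
- env.move_ptp(position, orientation): joint-space move of the TCP to a pose.
- env.movel(position, frame=None, v=0.15, force_limit=None): straight line of the TCP; frame=None keeps the orientation; v is the mean speed in m/s. With force_limit (N) it stops when the force on the tool has changed by that much, and returns True; else False.
- env.set_joints(angles): joint-space move.
- env.ungrasp() and env.close_gripper(effort=None): open the fingers fully, or close them until they stop; effort is the grip in N (None keeps the last).
- env.hold(seconds).
- solver.ik(position, orientation): joint angles nearest the present ones, or None.
- vision.capture(name): name is "scene" or "top" or "wrist"; returns the picture (420x560x3 uint8, red, green, blue); there is no depth.
- vision.camera_params(name): a dict with "fovy" (degrees; the focal length in pixels is half the picture's height over the tangent of half this angle, whatever the lens; pixels are square), "cx", "cy" (the principal point, pixels), "rvec" (rotation vector, rad) and "tvec" (3), from world to camera coordinates, as OpenCV has them; the wrist camera has in their place "tool_from_camera" (4x4, takes a point from camera to tool coordinates, whose origin is the TCP and whose axes are the flange's). Camera axes: x right, y down, z forward; pixel columns grow to the right and rows downward; lengths in m; the calibration is good to about 2 mm. The wrist camera is an equidistant fisheye: a pixel r from the principal point sees the ray r / f radians off the axis. A picture is of the moment at which its call begins: read the wrist's pose just before it. camera_params takes no time and is no camera call.
A pose or a line that the arm cannot do raises env.IKError and nothing moves.
- env.sign_off(): hands the job in, once; it reports no verdict.
Trained networks look in the newest picture that a camera, given by its name, has taken for a name from the list of things; names that differ only in an ending like _2 or _b are one class to them, and where a whole thing is asked for, a point or a joint stands for the part that bears it (a point fixed in the world has none). Each returns a list of dicts, best first, with "confidence" (0 to 1); they miss things now and then, are a little off and sometimes report something else, mostly with a low value. They report only what shows in the picture. A call takes as long as a camera call. They do not tell look-alikes from the thing itself.
- vision.look_for(camera, name): "centre" ([x, y, z] in m, in the coordinates of the camera as it stood for that picture, good to about 4 mm: the middle of the surface that is visible of it).
Readings, each from a call of its own:
- get_time_s(): time.
- get_q(): joint angles.
- get_dq(): joint speeds.
- get_tau(): joint torques, N m.
- get_position(): TCP position.
- get_eef_rot(): TCP orientation.
- get_contact_force(): force on the tool from outside, world axes, zero at the start.
- get_moment(): the same for the moment, N m.
- get_grip_width(): opening from 0.0 (shut) to 1.0 (fully open).
Only numpy, scipy, OpenCV 4.12 (cv2) and the standard library are available. Lean on these libraries where they do the work, as an engineer would, in place of code of your own. Each camera call takes 0.05 s, during which the arm holds its last target. There are 200 camera calls.

## Task

The cast flipper brackets on the cart have to be checked for warp before they are drilled. First loosen the clamp knob of the drilling fixture and slide its stop all the way back; then find out, by rocking the brackets on the granite surface plate, which of them are warped, and lay those that rock in the grey reject tray and the flat ones crosswise in the fixture, side by side against the end block. When all are sorted, slide the stop up snug against the row and clamp it tight again; leave the relay block, ball guide and rollover buttons alone.

Things in the scene. Friction and masses are not known exactly. Their poses are not given: they have to be found in the camera images.
- bracket_1: Cast aluminium flipper bracket; 3 or 4 are there, at least one flat and one warped. Base 100 (own x) x 56 (y) x 6 mm; upright lug across its middle, 10 mm thick (x), 38 wide (y), top 34 mm above the underside, is the grip (fingers close along own x); 4 mm gussets at y = +-15 reach x = +-14, 18 high. 0.11 to 0.18 kg. Origin: centre of the underside, z up. Warp: see surface_plate.
- bracket_2: Cast aluminium flipper bracket; 3 or 4 are there, at least one flat and one warped. Base 100 (own x) x 56 (y) x 6 mm; upright lug across its middle, 10 mm thick (x), 38 wide (y), top 34 mm above the underside, is the grip (fingers close along own x); 4 mm gussets at y = +-15 reach x = +-14, 18 high. 0.11 to 0.18 kg. Origin: centre of the underside, z up. Warp: see surface_plate.
- bracket_3: Cast aluminium flipper bracket; 3 or 4 are there, at least one flat and one warped. Base 100 (own x) x 56 (y) x 6 mm; upright lug across its middle, 10 mm thick (x), 38 wide (y), top 34 mm above the underside, is the grip (fingers close along own x); 4 mm gussets at y = +-15 reach x = +-14, 18 high. 0.11 to 0.18 kg. Origin: centre of the underside, z up. Warp: see surface_plate.
- bracket_4: Cast aluminium flipper bracket; 3 or 4 are there, at least one flat and one warped. Base 100 (own x) x 56 (y) x 6 mm; upright lug across its middle, 10 mm thick (x), 38 wide (y), top 34 mm above the underside, is the grip (fingers close along own x); 4 mm gussets at y = +-15 reach x = +-14, 18 high. 0.11 to 0.18 kg. Origin: centre of the underside, z up. Warp: see surface_plate.
- surface_plate: Granite surface plate, fixed, 160 (own x) x 220 (y) x 50 mm high, origin under its centre. A warped bracket is bowed lengthwise: it stands on its middle 28 mm, ends 3 mm up; 1 to 2 N down on one end (35 mm from the middle) rocks it about 0.08 rad about its own y till that end touches and the other end has risen 5 mm; let go, it levels again. A flat one stays put (under 0.015 rad).
- fixture: Drilling fixture, fixed. Base 260 (own x) x 156 (y) x 12 mm, origin under its centre. End block: face at x = +110 mm, spans y -78 to +37, top 34 mm above the cart. Guide bar at y = +45 to +75, top 30 mm. Brackets lie between end block and stop, their length along the fixture's y, centred near y = -22 mm, side by side along x.
- stop (a joint): Sliding stop of the fixture, m: 0 = fully back, growing towards the end block, at most 0.148; gap between stop face and end block = 0.17 - value. An aluminium bar 16 mm thick across the base, top 34 mm above the cart, on a 46 x 46 mm saddle over the guide bar (top 46 mm). Slides with 1 to 2 N when unclamped, also pushed by the clamp knob; clamped it holds fast.
- stop_face (a point): Middle of the stop's working face (towards the end block), at fixture y = -22 mm, 24 mm above the cart; axes as the fixture's.
- clamp_knob (a joint): Clamp knob on the stop's saddle, rad: 0 = loose, positive = clockwise from above = tighter, end of turn 1.4. Below 0.5 the stop is free, above 1.0 it is properly clamped. It turns with about 0.1 N m and stays where it is left.
- knob_grip (a point): On the knob's vertical axis, 80 mm above the cart, the height to grip. The knob is a black bar 46 mm long, 12 thick, from 55 to 87 mm above the cart, over a round hub 32 mm across (hub top at 57 mm). Own x runs along the bar and turns with it; at joint value 0 the bar lies along the fixture's x.
- reject_tray: Low open grey plastic tray, fixed, 140 (own x) x 220 (y) mm outside, walls 4 mm thick and 28 mm high, floor 4 mm; origin under its centre.
- relay_block: Bystander: black bakelite relay block with a coil on it, 62 x 40 x 48 mm.
- ball_guide: Bystander: curved chrome wire ball guide, about 110 x 40 x 25 mm.
- rollover_1: Bystander: amber plastic rollover button, 25 mm across, 13 mm high.
- rollover_2: Bystander: amber plastic rollover button, 25 mm across, 13 mm high.
- rollover_3: Bystander: amber plastic rollover button, 25 mm across, 13 mm high.
Things that resemble listed ones, but are neither listed nor needed, are in the scene too. Leave any green or purple look-alike of the bracket_3 alone.

How it is judged:
On the way, in this order (a step that is already met when the one before it is completed fails the run):
1. the clamp knob is loose (below 0.5 rad) and the stop is slid back (within 20 mm of fully back) (value of joint clamp_knob below 0.5 rad and value of joint stop below 0.02 m), for 0.2 s.
2. a warped bracket, resting on the granite surface plate, is rocked lengthwise by more than 0.055 rad (((height (world z) of bracket_1 between 0.0475 and 0.0523 m and x of bracket_1 in the frame of surface_plate between -0.08 and 0.08 m and y of bracket_1 in the frame of surface_plate between -0.11 and 0.11 m and contact force between bracket_1 and surface_plate above 0.1 N and (angle between bracket_1's own x axis and vertical below 1.5158 rad or angle between bracket_1's own x axis and vertical above 1.6258 rad)) or (height (world z) of bracket_2 between 0.0475 and 0.0523 m and x of bracket_2 in the frame of surface_plate between -0.08 and 0.08 m and y of bracket_2 in the frame of surface_plate between -0.11 and 0.11 m and contact force between bracket_2 and surface_plate above 0.1 N and (angle between bracket_2's own x axis and vertical below 1.5158 rad or angle between bracket_2's own x axis and vertical above 1.6258 rad)) or (height (world z) of bracket_3 between 0.0475 and 0.0523 m and x of bracket_3 in the frame of surface_plate between -0.08 and 0.08 m and y of bracket_3 in the frame of surface_plate between -0.11 and 0.11 m and contact force between bracket_3 and surface_plate above 0.1 N and (angle between bracket_3's own x axis and vertical below 1.5158 rad or angle between bracket_3's own x axis and vertical above 1.6258 rad)) or (height (world z) of bracket_4 between 0.0475 and 0.0523 m and x of bracket_4 in the frame of surface_plate between -0.08 and 0.08 m and y of bracket_4 in the frame of surface_plate between -0.11 and 0.11 m and contact force between bracket_4 and surface_plate above 0.1 N and (angle between bracket_4's own x axis and vertical below 1.5158 rad or angle between bracket_4's own x axis and vertical above 1.6258 rad)))), for 0.1 s.
At the end, for the whole second after the job is handed in: Flat brackets lie on the fixture base, length across it (0.12 rad, 22 mm from y = -22 mm), gaps to end block, stop and each other under 5 mm, knob past 1.0 rad; warped ones lie in the reject tray; all at rest (value of joint clamp_knob above 1 rad and value of joint stop above 0.047 m and ((z of bracket_1_c1 in the frame of bracket_1 below 0.0037 m and x of bracket_1 in the frame of fixture between -0.05 and 0.095 m and y of bracket_1 in the frame of fixture between -0.044 and 0 m and z of bracket_1 in the frame of fixture between 0.008 and 0.017 m and angle between the x axis of bracket_1 and the y axis of fixture, either way round below 0.12 rad and angle between bracket_1's own z axis and vertical below 0.06 rad) or (z of bracket_1_c1 in the frame of bracket_1 above 0.0037 m and x of bracket_1 in the frame of reject_tray between -0.062 and 0.062 m and y of bracket_1 in the frame of reject_tray between -0.102 and 0.102 m and z of bracket_1 in the frame of reject_tray between -0.005 and 0.03 m)) and linear speed of each of bracket_1, bracket_2, bracket_3, bracket_4 below 0.03 m/s and ((z of bracket_2_c1 in the frame of bracket_2 below 0.0037 m and x of bracket_2 in the frame of fixture between -0.05 and 0.095 m and y of bracket_2 in the frame of fixture between -0.044 and 0 m and z of bracket_2 in the frame of fixture between 0.008 and 0.017 m and angle between the x axis of bracket_2 and the y axis of fixture, either way round below 0.12 rad and angle between bracket_2's own z axis and vertical below 0.06 rad) or (z of bracket_2_c1 in the frame of bracket_2 above 0.0037 m and x of bracket_2 in the frame of reject_tray between -0.062 and 0.062 m and y of bracket_2 in the frame of reject_tray between -0.102 and 0.102 m and z of bracket_2 in the frame of reject_tray between -0.005 and 0.03 m)) and ((z of bracket_3_c1 in the frame of bracket_3 below 0.0037 m and x of bracket_3 in the frame of fixture between -0.05 and 0.095 m and y of bracket_3 in the frame of fixture between -0.044 and 0 m and z of bracket_3 in the frame of fixture between 0.008 and 0.017 m and angle between the x axis of bracket_3 and the y axis of fixture, either way round below 0.12 rad and angle between bracket_3's own z axis and vertical below 0.06 rad) or (z of bracket_3_c1 in the frame of bracket_3 above 0.0037 m and x of bracket_3 in the frame of reject_tray between -0.062 and 0.062 m and y of bracket_3 in the frame of reject_tray between -0.102 and 0.102 m and z of bracket_3 in the frame of reject_tray between -0.005 and 0.03 m)) and ((z of bracket_4_c1 in the frame of bracket_4 below 0.0037 m and x of bracket_4 in the frame of fixture between -0.05 and 0.095 m and y of bracket_4 in the frame of fixture between -0.044 and 0 m and z of bracket_4 in the frame of fixture between 0.008 and 0.017 m and angle between the x axis of bracket_4 and the y axis of fixture, either way round below 0.12 rad and angle between bracket_4's own z axis and vertical below 0.06 rad) or (z of bracket_4_c1 in the frame of bracket_4 above 0.0037 m and x of bracket_4 in the frame of reject_tray between -0.062 and 0.062 m and y of bracket_4 in the frame of reject_tray between -0.102 and 0.102 m and z of bracket_4 in the frame of reject_tray between -0.005 and 0.03 m)) and ((x of bracket_1 in the frame of fixture between 0.077 and 0.095 m and y of bracket_1 in the frame of fixture between -0.044 and 0 m) or (x of bracket_2 in the frame of fixture between 0.077 and 0.095 m and y of bracket_2 in the frame of fixture between -0.044 and 0 m) or (x of bracket_3 in the frame of fixture between 0.077 and 0.095 m and y of bracket_3 in the frame of fixture between -0.044 and 0 m) or (x of bracket_4 in the frame of fixture between 0.077 and 0.095 m and y of bracket_4 in the frame of fixture between -0.044 and 0 m)) and ((x of bracket_1 in the frame of stop_face between 0.015 and 0.033 m and y of bracket_1 in the frame of fixture between -0.044 and 0 m) or (x of bracket_2 in the frame of stop_face between 0.015 and 0.033 m and y of bracket_2 in the frame of fixture between -0.044 and 0 m) or (x of bracket_3 in the frame of stop_face between 0.015 and 0.033 m and y of bracket_3 in the frame of fixture between -0.044 and 0 m) or (x of bracket_4 in the frame of stop_face between 0.015 and 0.033 m and y of bracket_4 in the frame of fixture between -0.044 and 0 m))); the robot touches nothing.
It fails at once if a bystander (relay block, ball guide or rollover button) is moved by more than 30 mm (distance of any of relay_block, ball_guide, rollover_1, rollover_2, rollover_3 from where it was at the start of the episode above 0.03 m).
Of bracket_1, bracket_2, bracket_3, bracket_4 only 3 to 4 are there at a start; the rules pass over those that are not, and their reading is None.
At some moment in a run one of bracket_1, bracket_2, bracket_3, bracket_4 may be knocked a few centimetres aside while the robot is not near it.
It also fails if it takes over 210 s, if anything falls off the work surface, if the arm or the gripper's body presses on something with over 40 N, if the wrist force passes 120 N, or if a joint passes its speed limit or range.

## Working session

There is one attempt and no reset: what is moved stays moved. The work goes in short steps, each a Python script; the robot and the scene stay as the last script left them, time stands still between calls to the robot, and variables do not carry over. Pictures are saved under pics/ and viewed, about 12 in all and at most 16, crops included, and the job is handed in when it is done.

```bash
mkdir -p pics
cat > h.py <<'E'
import numpy as np, cv2
from scipy.spatial.transform import Rotation as R
from station import env, solver, vision, get_time_s, get_q, get_position, get_eef_rot, get_contact_force, get_moment, get_grip_width
def cam(name):
    p=vision.camera_params(name)
    f=210/np.tan(np.radians(p['fovy'])/2)
    if name=='wrist':
        T=np.eye(4);T[:3,:3]=R.from_rotvec(get_eef_rot()).as_matrix();T[:3,3]=get_position()
        M=T@np.array(p['tool_from_camera'])
    else:
        W=np.eye(4);W[:3,:3]=R.from_rotvec(np.array(p['rvec']).ravel()).as_matrix();W[:3,3]=np.array(p['tvec']).ravel()
        M=np.linalg.inv(W)
    return M,f,p['cx'],p['cy']
def snap(name,fn=None):
    C=cam(name); im=vision.capture(name)
    if fn: cv2.imwrite('pics/'+fn,im[:,:,::-1])
    return im,C
def pix2w(C,u,v,z,fish=False):
    M,f,cx,cy=C; d=np.array([(u-cx)/f,(v-cy)/f,1.])
    if fish:
        r=np.hypot(d[0],d[1]); d=np.array([d[0]/r*np.sin(r),d[1]/r*np.sin(r),np.cos(r)]) if r>1e-9 else np.array([0,0,1.])
    d=M[:3,:3]@d; o=M[:3,3]; return o+d*(z-o[2])/d[2]
def w2pix(C,P,fish=False):
    M,f,cx,cy=C; c=M[:3,:3].T@(np.asarray(P,float)-M[:3,3])
    if fish:
        h=np.hypot(c[0],c[1]); t=np.arctan2(h,c[2]); return np.array([cx+f*t*c[0]/h,cy+f*t*c[1]/h])
    return np.array([cx+f*c[0]/c[2],cy+f*c[1]/c[2]])
def look(name,thing,C):
    out=[]
    for d in vision.look_for(name,thing):
        w=C[0][:3,:3]@np.array(d['centre'])+C[0][:3,3]
        out.append((d['confidence'],w,w2pix(C,w,name=='wrist')))
    return out
def down(yaw):
    """tool pointing down, jaw (tool y) axis along world direction yaw"""
    y=np.array([np.cos(yaw),np.sin(yaw),0]);z=np.array([0,0,-1.]);x=np.cross(y,z)
    return R.from_matrix(np.c_[x,y,z]).as_rotvec()
E
python3 - <<'E'
from h import *
print(env.tip_reach,get_time_s())
for n in ['top','scene']:
    im,C=snap(n,n+'0.png')
    print(n,C[0][:3,3].round(3),C[1:])
    for t in ['bracket_1','surface_plate','fixture','stop','clamp_knob','knob_grip','stop_face','reject_tray','relay_block','ball_guide','rollover_1']:
        for c,w,p in look(n,t,C): print(t,round(c,2),w.round(3),p.round())
E
```

```text
0.019 0.0
top [ 0.303 -0.019  1.131] (np.float64(436.3026720787587), 285.8493335052794, 205.63819565837744)
bracket_1 0.89 [ 0.261 -0.385  0.008] [418. 307.]
bracket_1 0.84 [ 0.573 -0.216  0.005] [345. 189.]
bracket_1 0.83 [ 0.727 -0.425  0.004] [418. 133.]
bracket_1 0.81 [ 0.576 -0.36   0.007] [399. 187.]
surface_plate 0.91 [0.482 0.002 0.05 ] [264. 221.]
fixture 0.58 [0.553 0.267 0.013] [162. 197.]
stop 0.61 [0.597 0.297 0.042] [148. 178.]
clamp_knob 0.72 [0.593 0.316 0.078] [136. 176.]
knob_grip 0.66 [0.594 0.319 0.078] [135. 176.]
stop_face 0.63 [0.603 0.305 0.041] [145. 176.]
reject_tray 0.77 [0.698 0.008 0.003] [261. 145.]
relay_block 0.7 [0.749 0.192 0.029] [191. 124.]
ball_guide 0.76 [ 0.332 -0.208  0.026] [348. 280.]
rollover_1 0.51 [ 0.697 -0.265  0.01 ] [362. 143.]
rollover_1 0.46 [ 0.737 -0.274  0.006] [364. 130.]
rollover_1 0.42 [0.747 0.194 0.03 ] [191. 124.]
scene [ 1.014 -0.312  0.954] (np.float64(445.6492859284134), 284.3158853358372, 207.30938898626917)
bracket_1 0.88 [ 0.586 -0.357  0.009] [172. 319.]
bracket_1 0.85 [ 0.267 -0.398  0.007] [112. 220.]
bracket_1 0.82
[... 165 characters left out ...]
.005  0.049] [292. 216.]
surface_plate 0.54 [0.699 0.006 0.001] [339. 289.]
fixture 0.86 [0.57  0.266 0.014] [397. 201.]
stop 0.97 [0.608 0.293 0.033] [416. 203.]
clamp_knob 0.65 [0.601 0.316 0.074] [426. 188.]
clamp_knob 0.2 [ 0.736 -0.276  0.007] [234. 362.]
knob_grip 0.53 [0.602 0.312 0.07 ] [424. 190.]
stop_face 0.62 [0.61  0.297 0.035] [418. 203.]
reject_tray 0.58 [0.702 0.007 0.003] [340. 289.]
relay_block 0.78 [0.76  0.184 0.032] [420. 270.]
ball_guide 0.75 [0.7   0.005 0.002] [339. 289.]
ball_guide 0.57 [ 0.336 -0.21   0.009] [191. 210.]
ball_guide 0.19 [ 0.427 -0.363  0.01 ] [145. 263.]
rollover_1 0.6 [ 0.738 -0.277  0.006] [234. 363.]
rollover_1 0.37 [0.607 0.312 0.073] [426. 191.]
```

View pics/top0.png

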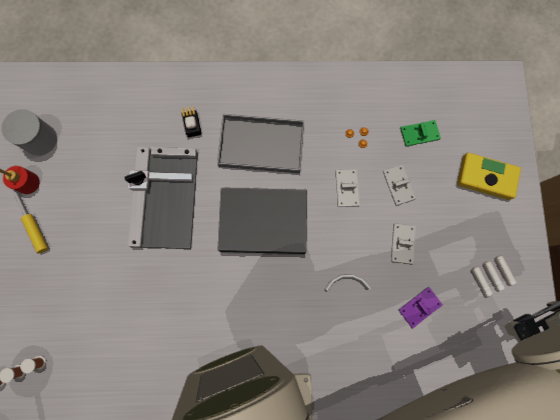

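View pics/scene0.png

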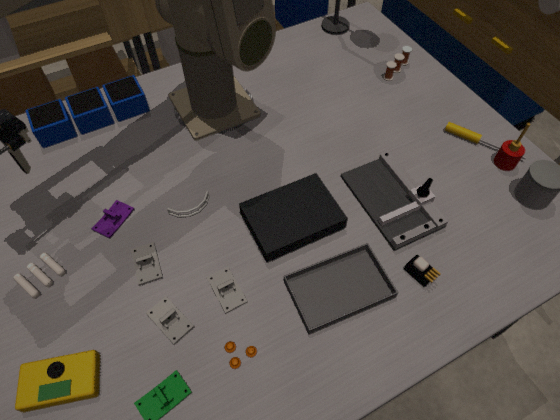

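Three grey brackets (top pixels (347,188), (399,185), (403,244)). The green (421,133) and purple (421,307) ones are look-alikes to leave alone. The fixture's end block is at the far end (175,152), the guide bar on its left, and the knob at (135,178) on the stop near the end block. Next, a closer look with the wrist camera.

Run:
```python
from h import *
env.move_ptp([0.53,0.27,0.36],down(np.pi/2))
im,C=snap('wrist','w1.png')
print(C[0].round(3),C[1:],get_q().round(2) if hasattr(get_q(),'round') else get_q())
for t in ['knob_grip','clamp_knob','stop_face','fixture']:
    for c,w,p in look('wrist',t,C): print(t,round(c,2),w.round(3),p.round())
im,C=snap('top'); 
print(get_time_s())
```

```text
[[ 0.003  0.961  0.277  0.454]
 [ 1.    -0.003 -0.001  0.27 ]
 [-0.     0.277 -0.961  0.507]
 [ 0.     0.     0.     1.   ]] (np.float64(325.19226210127806), 276.59447014946335, 215.88957253750056) [ 0.38  0.1   1.3  -0.    1.74 -1.19]
knob_grip 0.94 [0.591 0.319 0.081] [313. 226.]
clamp_knob 0.64 [0.59  0.312 0.077] [308. 225.]
stop_face 0.88 [0.597 0.298 0.041] [296. 222.]
fixture 0.63 [0.549 0.262 0.016] [272. 187.]
4.5667
```

View pics/w1.png

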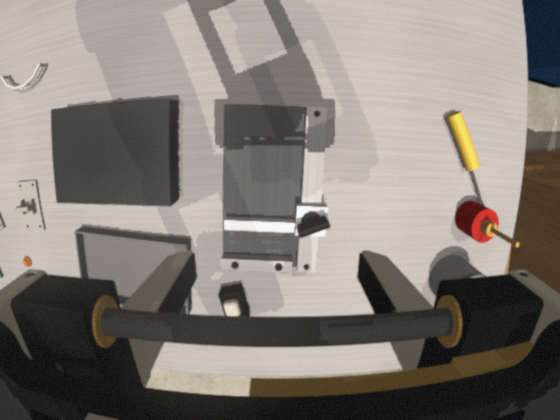

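The wrist view (right = +y, down = +x) shows the fixture at (220-325, 100-272), the stop bar at v≈225 and the knob at (313,226). I'll enlarge it to read the corners and knob angle.

Run:
```python
import cv2
a=cv2.imread('pics/w1.png')[90:290,200:350]
cv2.imwrite('pics/w1c.png',cv2.resize(a,(450*1,600),interpolation=cv2.INTER_CUBIC))
```

```text
(no output)
```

View pics/w1c.png

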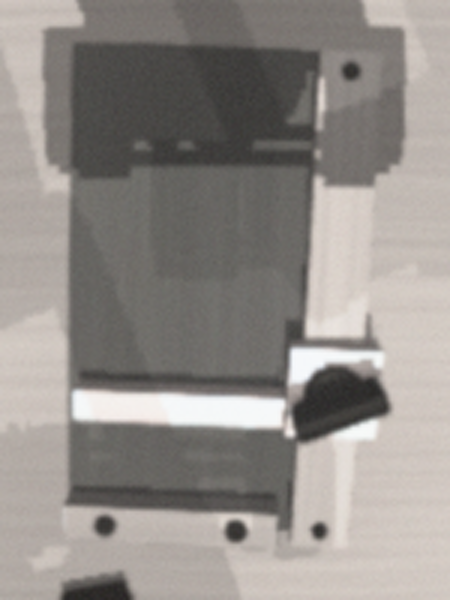

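Run:
```python
from h import *
C=cam('wrist')
def P(u,v,z): return pix2w(C,200+(u+.5)/3-.5,90+(v+.5)/3-.5,z,True)
for n,u,v,z in [('EBfaceL',68,505,.034),('EBfaceR',278,511,.034),('baseBackL',72,43,.012),('gbFR',346,547,.03),('gbFL',292,545,.03),('gbL',306,315,.03),('gbR',372,190,.03),('stopL',74,419,.034),('stopR',284,428,.034),('knobA',297,432,.087),('knobB',388,403,.087),('knobmid',340,420,.087)]: print(n,P(u,v,z).round(4))
```

```text
EBfaceL [0.6597 0.1828 0.034 ]
EBfaceR [0.6628 0.2944 0.034 ]
baseBackL [0.4205 0.1902 0.012 ]
gbFR [0.6864 0.3321 0.03  ]
gbFL [0.6848 0.3025 0.03  ]
gbL [0.5579 0.3074 0.03  ]
gbR [0.4948 0.3392 0.03  ]
stopL [0.6113 0.1888 0.034 ]
stopR [0.6163 0.2969 0.034 ]
knobA [0.6    0.2998 0.087 ]
knobB [0.5863 0.3412 0.087 ]
knobmid [0.5943 0.3194 0.087 ]
```

```bash
cat >> h.py <<'E'
FO=np.array([.553,.263]); FY=-.036
def fx(x,y,z): # fixture -> world
    c,s=np.cos(FY),np.sin(FY); return [FO[0]+c*x-s*y, FO[1]+s*x+c*y, z]
def wait_w(): return round(get_grip_width()*93,1)
E
python3 - <<'E'
from h import *
k=[.5932,.3205]; j0=-1.251+np.pi/2
env.move_ptp([*k,.16],down(j0))
env.movel([*k,.082],v=.1,force_limit=8)
env.close_gripper(40)
print('grip',wait_w(),get_position(),get_contact_force())
for a in np.linspace(0,1.2,7)[1:]:
    env.movel([*k,.082],down(j0+a),v=.05)
print('turned',get_contact_force(),get_moment(),wait_w())
e=np.array([np.cos(FY),np.sin(FY)])
r=env.movel([*(np.array(k)-.121*e),.082],v=.08,force_limit=15)
print('slid',r,get_position(),get_contact_force())
env.ungrasp()
env.movel([*get_position()[:2],.2],v=.2)
env.move_ptp([0.53,0.22,0.36],down(np.pi/2))
im,C=snap('wrist','w2.png')
for c,w,p in look('wrist','knob_grip',C): print(c,w,p)
cv2.imwrite('pics/w2c.png',cv2.resize(im[60:300,150:390,::-1],(600,600),interpolation=cv2.INTER_CUBIC))
print(get_time_s())
E
```

```text
grip 11.6 [0.59298978 0.32076907 0.08203509] [-1.6154531   1.72161391 -0.5006816 ]
turned [-1.06309878 -1.90836109  7.15084744] [-0.3268393   0.04447137  0.06262139] 11.4
slid False [0.4727342  0.32541232 0.08284143] [-0.67270814  2.24271092  6.58176521]
0.71 [0.47554798 0.32437519 0.08539983] [356.30745017 144.29338011]
0.53 [ 0.33197795 -0.18945812  0.00840592] [47.94989017 75.52410722]
14.6583
```

View pics/w2c.png

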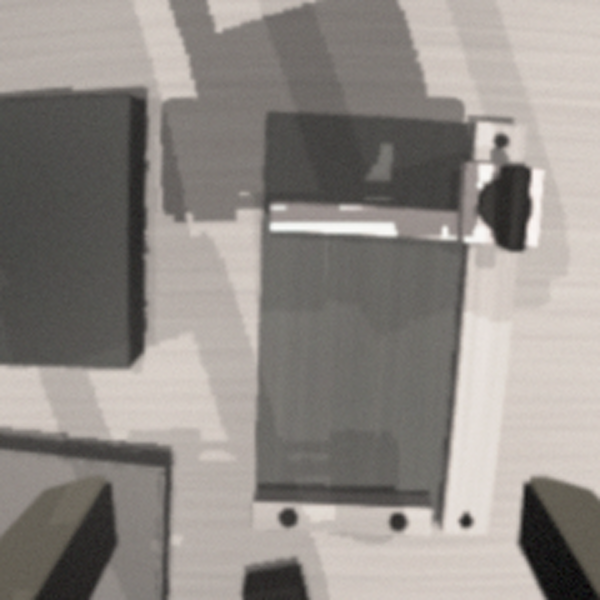

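The stop is back and the knob bar lies along the fixture's x, so it is loose. Now the brackets, plate and tray.

Run:
```python
from h import *
C=cam('wrist')
def P(u,v,z): return pix2w(C,150+(u+.5)/2.5-.5,60+(v+.5)/2.5-.5,z,True)
for n,u,v,z in [('EBL',256,498,.034),('EBR',432,502,.034),('stopL',270,232,.034),('stopR',460,242,.034),('plateBR',133,368,.05),('plateTR',132,97,.05),('trayTR',170,462,.028),('knobtop',515,250,.087),('knobtop',518,167,.087)]:
    w=P(u,v,z); d=w[:2]-FO; print(n,w.round(4),'fix',(d[0]+FY*d[1]).round(4),(d[1]-FY*d[0]).round(4))
env.move_ptp([.52,-.2,.34],down(np.pi/2))
im,C=snap('wrist','w3.png')
for t in ['bracket_1','surface_plate','reject_tray']:
    for c,w,p in look('wrist',t,C): print(t,round(c,2),w.round(3),p.round())
C2=cam('top')
cv2.imwrite('pics/w3c.png',cv2.resize(im[60:300,100:420,::-1],(800,600),interpolation=cv2.INTER_CUBIC))
print(get_time_s())
```

```text
EBL [0.6565 0.1818 0.034 ] fix 0.1064 -0.0775
EBR [0.6597 0.2931 0.034 ] fix 0.1056 0.0339
stopL [0.4911 0.1932 0.034 ] fix -0.0594 -0.072
stopR [0.4962 0.3037 0.034 ] fix -0.0583 0.0387
plateBR [0.5679 0.1124 0.05  ] fix 0.0203 -0.1501
plateTR [0.4114 0.1172 0.05  ] fix -0.1364 -0.1509
trayTR [0.6349 0.1271 0.028 ] fix 0.0868 -0.133
knobtop [0.4948 0.324  0.087 ] fix -0.0604 0.0589
knobtop [0.4512 0.3243 0.087 ] fix -0.104 0.0576
bracket_1 0.83 [ 0.579 -0.363  0.007] [173. 214.]
bracket_1 0.8 [ 0.714 -0.463  0.01 ] [129. 287.]
bracket_1 0.73 [ 0.574 -0.225  0.003] [259. 210.]
bracket_1 0.61 [ 0.427 -0.361  0.008] [169. 117.]
surface_plate 0.81 [ 0.488 -0.014  0.051] [407. 160.]
reject_tray 0.78 [ 0.672 -0.004  0.001] [390. 265.]
reject_tray 0.6 [ 0.694 -0.274  0.011] [232. 282.]
16.4083
```

View pics/w3c.png

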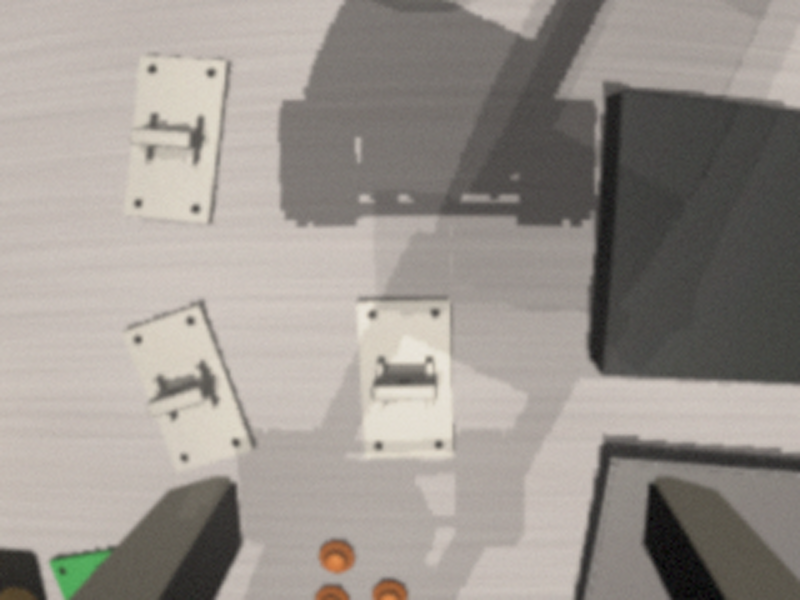

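Three brackets confirmed grey: C (175,138), B (190,385), A (405,378) in the crop. The look-alike visible here is green, at (85,570).

Run:
```python
from h import *
C=cam('wrist')
def P(u,v,z): return pix2w(C,100+(u+.5)/2.5-.5,60+(v+.5)/2.5-.5,z,True)
for n,cs in dict(C=[(140,57),(228,63),(211,221),(126,213)],B=[(127,326),(202,302),(254,447),(181,467)],A=[(357,298),(449,300),(453,455),(361,457)]).items():
    w=np.array([P(u,v,.006)[:2] for u,v in cs]); m=w.mean(0); d=(w[2]+w[3]-w[0]-w[1])/2; e=(w[1]+w[2]-w[0]-w[3])/2
    print(n,m.round(4),'len',np.linalg.norm(d).round(4),np.linalg.norm(e).round(4),'yaw',np.arctan2(d[1],d[0]).round(3),(np.arctan2(e[1],e[0])-np.pi/2).round(3))
for n,u,v,z in [('plateBL',604,373,.05),('plateTL',620,90,.05),('trayTL',607,440,.028)]: print(n,P(u,v,z).round(4))
C=cam('top')
for u,v in [(219,190),(307,190),(307,254),(219,254)]: print('plate',pix2w(C,u,v,.05).round(3))
for u,v in [(222,117),(303,121),(300,172),(219,167)]: print('tray',pix2w(C,u,v,.028).round(3))
```

```text
C [ 0.424  -0.3605] len 0.0968 0.0566 yaw -0.129 -0.143
B [ 0.5801 -0.3593] len 0.0988 0.0536 yaw 0.285 0.273
A [ 0.5755 -0.2221] len 0.1003 0.0568 yaw 0.012 0.0
plateBL [ 0.5596 -0.1079  0.05  ]
plateTL [ 0.4024 -0.1038  0.05  ]
trayTL [ 0.6075 -0.099   0.028 ]
plate [0.562 0.114 0.05 ]
plate [ 0.56  -0.109  0.05 ]
plate [ 0.397 -0.105  0.05 ]
plate [0.4   0.112 0.05 ]
tray [0.768 0.111 0.028]
tray [ 0.755 -0.106  0.028]
tray [ 0.614 -0.094  0.028]
tray [0.629 0.118 0.028]
```

```bash
cat >> h.py <<'E'
PL=np.array([.483,.004]); TR=np.array([.691,.007]); TY=-.055
def pick(xy,z0,yaw,lift=.17):
    env.ungrasp()
    env.move_ptp([*xy,z0+.11],down(yaw)); env.movel([*xy,z0+.029],v=.12,force_limit=10)
    env.close_gripper(25); w=wait_w(); env.movel([*xy,lift],v=.2); print('pick',w,wait_w()); return w
def place(xy,z0,yaw,lift=.17):
    env.move_ptp([*xy,lift],down(yaw)); env.movel([*xy,z0+.045],v=.2)
    r=env.movel([*xy,z0+.0275],v=.04,force_limit=3); print('place',r,get_position().round(4))
    env.ungrasp(); env.movel([*xy,lift],v=.2)
def press(xy,dirv,d=.04):
    """rock test; xy bracket centre, dirv unit vec along its x (world)"""
    env.close_gripper(25); p=np.array(xy)+d*np.array(dirv); yaw=np.arctan2(dirv[1],dirv[0])+np.pi/2
    env.move_ptp([*p,.11],down(yaw)); env.movel([*p,.082],v=.1); env.hold(.2)
    f0=np.array(get_contact_force()); a,_=snap('wrist'); prof=[]
    for z in np.arange(.0615,.0525,-.0005):
        env.movel([*p,z+.019],v=.05); env.hold(.05)
        f=get_contact_force()[2]-f0[2]; prof.append((round(float(get_position()[2])*1e3-19,2),round(float(f),2)))
        if f>6: break
    env.hold(.15); b,_=snap('wrist'); env.movel([*p,.11],v=.15)
    print(prof); return a,b
E
python3 - <<'E'
from h import *
pick([.5755,-.2221],0,.006)
place(PL,.05,-.028)
a,b=press(PL,[np.cos(-.028),np.sin(-.028)])
cv2.imwrite('pics/pr1.png',np.hstack([a,b])[60:360,:,::-1][:, 0:1120][:, :])
cv2.imwrite('pics/pr1c.png',cv2.resize(np.hstack([a[60:300,190:370],b[60:300,190:370]])[:,:,::-1],None,fx=2.2,fy=2.2))
print(get_time_s())
E
```

```text
pick 9.4 9.9
place True [0.4835 0.0039 0.0786]
[(61.49, -0.86), (60.97, -0.58), (60.45, -0.35), (59.96, -0.96), (59.48, -0.4), (58.99, -0.8), (58.48, -0.68), (57.97, -0.66), (57.46, -0.96), (56.96, -0.56), (56.47, -1.32), (56.29, 4.0), (56.27, 8.48)]
32.875
```

View pics/pr1c.png

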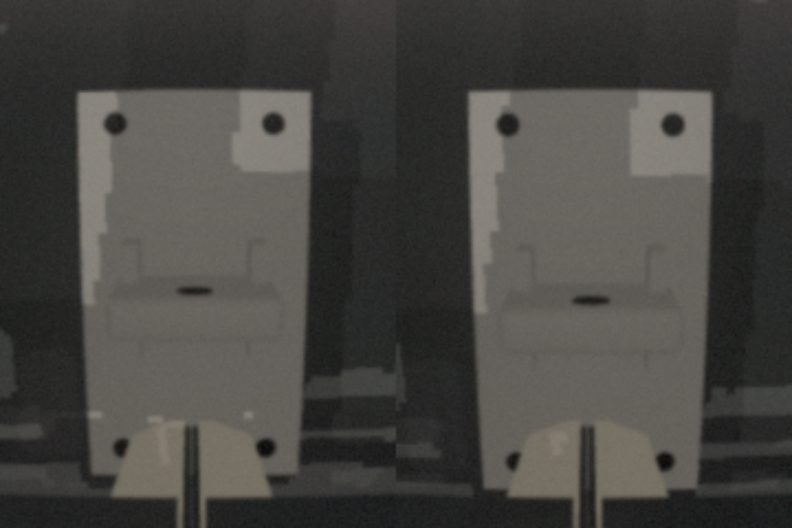

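Bracket A is flat: stiff contact at 56.3 mm with no soft rocking before it. I'll put it in the fixture, then recheck the others.

Run:
```python
from h import *
pick(PL,.05,-.028)
place(fx(.076,-.030,0)[:2],.012,FY+np.pi/2)
im,C=snap('top','top2.png')
for c,w,p in look('top','bracket_1',C): print(round(c,2),w.round(3),p.round())
print(get_time_s())
cv2.imwrite('pics/top2c.png',cv2.resize(im[120:290,120:440,::-1],None,fx=2.5,fy=2.5,interpolation=cv2.INTER_CUBIC))
```

```text
pick 9.5 9.8
place True [0.6283 0.2304 0.0406]
0.95 [ 0.262 -0.389  0.007] [419. 307.]
0.73 [0.63  0.212 0.019] [184. 168.]
0.73 [ 0.727 -0.424  0.004] [418. 133.]
0.67 [ 0.423 -0.354  0.008] [401. 244.]
0.65 [ 0.58  -0.361  0.012] [400. 185.]
42.9417
```

View pics/top2c.png

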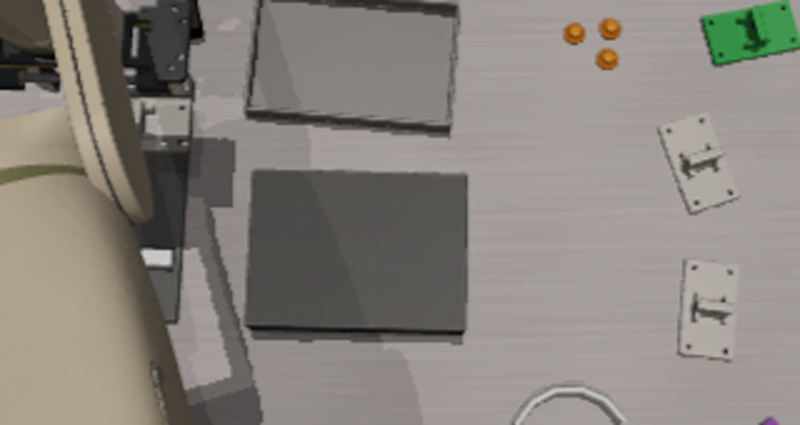

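B (700,163) and C (708,310) haven't moved and A is in the fixture. Next is B.

Run:
```python
from h import *
w=pick([.5801,-.3593],0,.28)
assert 8<w<13
place(PL,.05,-.028)
press(PL,[np.cos(-.028),np.sin(-.028)])
im,C=snap('top')
for c,w,p in look('top','bracket_1',C): print(round(c,2),w.round(3),p.round())
print(get_time_s())
```

```text
pick 55.2 55.5Traceback (most recent call last):
  File "<stdin>", line 3, in <module>
AssertionError
```

The fingers stopped at 55 mm, which isn't the lug. I'll look before doing anything else.

Run:
```python
from h import *
print(get_position(),wait_w(),get_contact_force(),get_time_s())
im,C=snap('wrist','w4.png')
print(look('wrist','bracket_1',C))
```

```text
[ 0.57938729 -0.35877875  0.16824394] 55.5 [-0.55807212 -0.04162064 -1.88636537] 47.6667
[(0.98, array([ 0.43522567, -0.35968138,  0.00671466]), array([139.54302319, 168.13370477])), (0.88, array([ 0.73424893, -0.38999597,  0.01181803]), array([405.19968586, 270.97990371])), (0.65, array([ 0.2646862 , -0.39212551,  0.00968262]), array([ 17.21549625, 163.73093988]))]
```

View pics/w4.png

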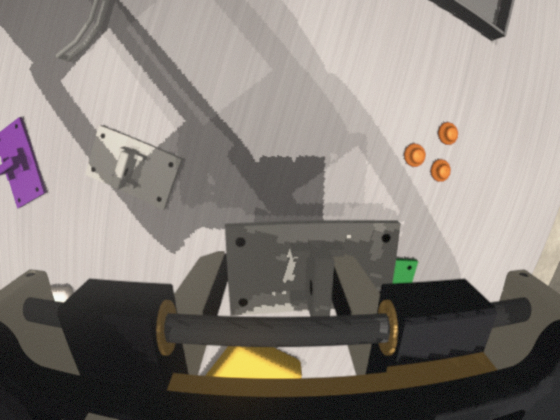

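The bracket had been knocked along its length just before the grasp, and it's now held between its end edge and the far side of the lug. I'll set it down where I am and re-measure.

Run:
```python
from h import *
p=get_position()
env.movel([p[0],p[1],.05],v=.15); print(env.movel([p[0],p[1],.0285],v=.03,force_limit=2.5),get_position())
env.ungrasp(); env.movel([p[0],p[1],.1],v=.15)
env.move_ptp([.5,-.36,.34],down(np.pi/2))
im,C=snap('wrist','w5.png')
for c,w,q in look('wrist','bracket_1',C): print(round(c,2),w.round(3),q.round())
cv2.imwrite('pics/w5c.png',cv2.resize(im[60:300,120:440,::-1],(800,600),interpolation=cv2.INTER_CUBIC)); print(get_time_s())
```

```text
True [ 0.57834281 -0.35811313  0.02851745]
0.87 [0.629 0.201 0.019] [548. 248.]
0.72 [ 0.714 -0.424  0.012] [239. 304.]
0.63 [ 0.261 -0.394  0.011] [252.  18.]
0.62 [ 0.426 -0.361  0.007] [275. 127.]
0.56 [ 0.596 -0.358  0.004] [278. 237.]
52.15
```

View pics/w5c.png

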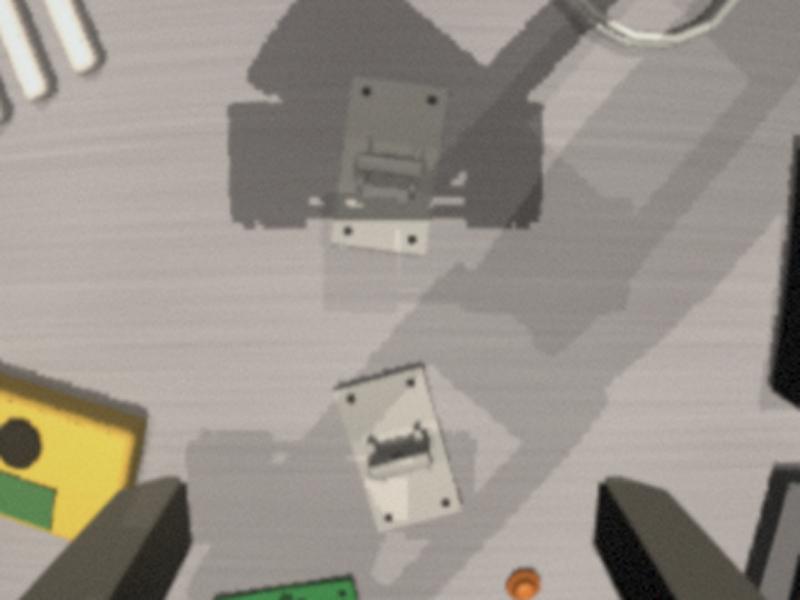

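B lies level at (397,450) in the crop and C at (390,165). I'll compute B's pose and continue.

Run:
```python
from h import *
C=cam('wrist')
def P(u,v,z): return pix2w(C,120+(u+.5)/2.5-.5,60+(v+.5)/2.5-.5,z,True)
res={}
for n,cs in dict(C=[(355,77),(448,90),(426,255),(331,243)],B=[(335,388),(423,364),(461,506),(380,531)]).items():
    w=np.array([P(u,v,.007)[:2] for u,v in cs]); m=w.mean(0); d=(w[2]+w[3]-w[0]-w[1])/2; e=(w[1]+w[2]-w[0]-w[3])/2
    y=(np.arctan2(d[1],d[0])+np.arctan2(e[1],e[0])-np.pi/2)/2; res[n]=(m,y)
    print(n,m.round(4),np.linalg.norm(d).round(4),np.linalg.norm(e).round(4),y.round(3))
w=pick(res['B'][0],0,res['B'][1])
assert 8<w<13
place(PL,.05,-.028)
press(PL,[np.cos(-.028),np.sin(-.028)])
print(get_time_s())
```

```text
C [ 0.4247 -0.3602] 0.0987 0.0553 -0.138
B [ 0.5988 -0.3543] 0.0989 0.0554 0.282
pick 10.2 9.8
place False [0.4829 0.004  0.0774]
[(61.53, 0.28), (60.98, -0.42), (60.47, 0.1), (59.96, 0.1), (59.48, -0.34), (59.09, 1.24), (58.54, 0.34), (57.96, 0.85), (57.48, 0.1), (56.97, 0.63), (56.49, 0.28), (56.3, 6.61)]
68.6083
```

The profile suggests soft rocking from 59 mm, but it's close to the noise. I'll confirm visually: near-end position with the finger just above versus pressed.

```bash
cat >> h.py <<'E'
def press2(xy,dirv,fn,d=.04):
    env.close_gripper(25); p=np.array(xy)+d*np.array(dirv); yaw=np.arctan2(dirv[1],dirv[0])+np.pi/2
    env.move_ptp([*p,.10],down(yaw)); env.movel([*p,.0795],v=.1); env.hold(.2)
    f0=get_contact_force()[2]; a,Ca=snap('wrist'); prof=[]
    for z in np.arange(.0600,.0525,-.0005):
        env.movel([*p,z+.019],v=.05); fs=[]
        for i in range(4): env.hold(.03); fs.append(get_contact_force()[2]-f0)
        f=np.mean(fs); prof.append((round(float(get_position()[2])*1e3-19,2),round(float(f),2)))
        if f>4: break
    env.hold(.2); b,_=snap('wrist'); env.movel([*p,.11],v=.15); print(prof)
    cv2.imwrite('pics/'+fn,cv2.resize(np.hstack([a[60:300,190:370],b[60:300,190:370]])[:,:,::-1],None,fx=2.2,fy=2.2))
E
python3 - <<'E'
from h import *
press2(PL,[np.cos(-.028),np.sin(-.028)],'pr2.png'); print(get_time_s())
E
```

```text
[(60.03, 0.87), (59.48, 0.69), (59.08, 1.08), (58.53, 1.31), (58.0, 0.81), (57.48, 1.26), (56.98, 1.14), (56.49, 1.26), (56.29, 6.06)]
73.7667
```

View pics/pr2.png

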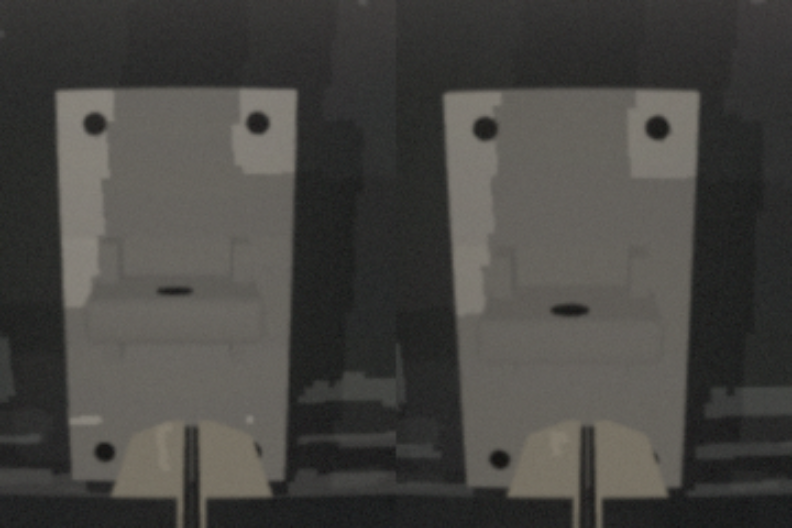

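Near-end width grew 241→255 px and the lug hole shifted 19 px. That is more than camera approach alone explains (A: 9 px over a larger descent), so B rocks and is warped. It goes in the reject tray, then C.

Run:
```python
from h import *
def tr(x,y):
    c,s=np.cos(TY),np.sin(TY); return [TR[0]+c*x-s*y,TR[1]+s*x+c*y]
w=pick(PL+[0,-.0035],.05,-.028)
assert 8<w<13
place(tr(.031,0),.004,TY+np.pi/2)
im,C=snap('top')
for c,w,p in look('top','bracket_1',C): print(round(c,2),w.round(3),p.round())
w=pick([.4247,-.3602],0,-.138)
assert 8<w<13
place(PL,.05,-.028)
press2(PL,[np.cos(-.028),np.sin(-.028)],'pr3.png'); print(get_time_s())
```

```text
pick 9.7 10.1
place True [0.7219 0.0053 0.0311]
0.89 [0.628 0.231 0.016] [176. 169.]
0.79 [ 0.26  -0.386  0.004] [418. 308.]
0.75 [ 0.73  -0.422  0.007] [418. 132.]
0.58 [ 0.425 -0.356  0.006] [402. 243.]
pick 10.1 9.6
place True [0.4831 0.004  0.0772]
[(60.03, 0.07), (59.48, 0.18), (59.09, 0.88), (58.54, 1.15), (57.98, 0.78), (57.47, 0.37), (56.98, 0.38), (56.53, 0.39), (56.28, 5.51)]
100.6917
```

View pics/pr3.png

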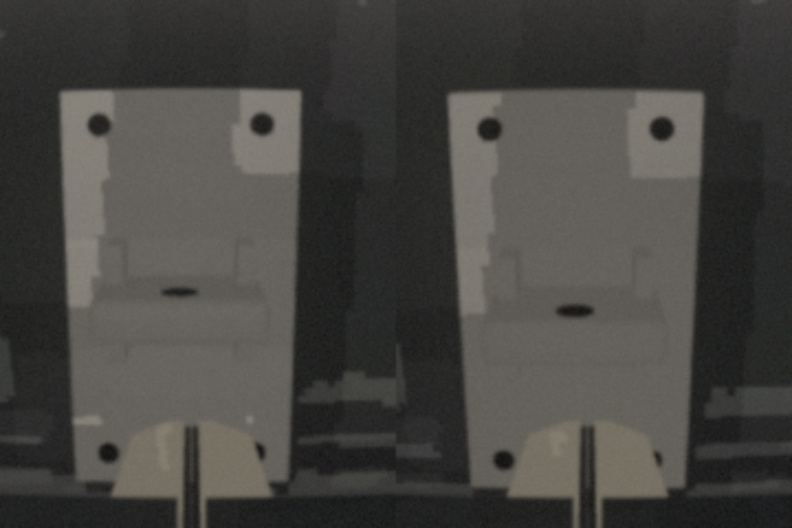

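C behaves just like B (241→257 px, soft force from 59 mm, hole shift 19 px), so it's warped too and goes in the tray. Then a check of the fixture and tray.

Run:
```python
from h import *
def tr(x,y):
    c,s=np.cos(TY),np.sin(TY); return [TR[0]+c*x-s*y,TR[1]+s*x+c*y]
w=pick(PL+[0,-.003],.05,-.028)
assert 8<w<13
place(tr(-.031,0),.004,TY+np.pi/2)
env.move_ptp([0.53,0.17,0.36],down(np.pi/2))
im,C=snap('wrist','w6.png')
cv2.imwrite('pics/w6c.png',cv2.resize(im[70:340,150:430,::-1],None,fx=2.2,fy=2.2,interpolation=cv2.INTER_CUBIC)); print(get_time_s())
```

```text
pick 9.5 9.7
place True [0.6608 0.0087 0.0463]
111.725
```

View pics/w6c.png

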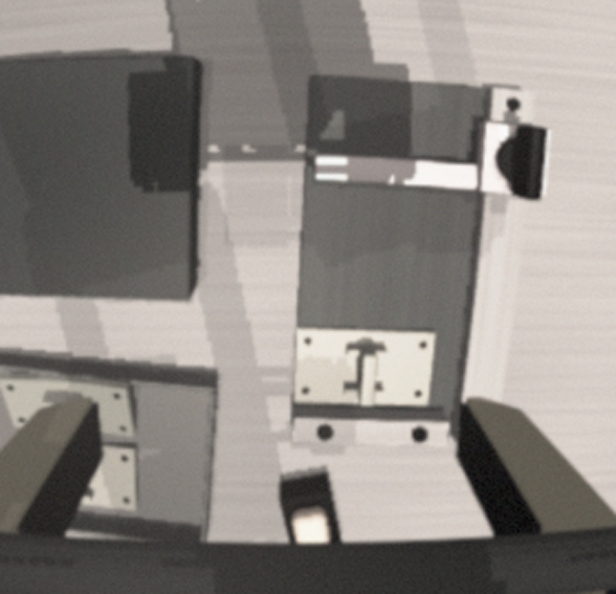

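A lies square near the end block (365,367). Two brackets are visible in the tray; C's release stopped high, so I'll check it later. Now the stop: slide it up and clamp.

Run:
```python
from h import *
k=np.array([.4733,.325]); j=-1.251+np.pi/2+1.2; e=np.array([np.cos(FY),np.sin(FY)])
env.ungrasp()
env.move_ptp([*k,.16],down(j)); env.movel([*k,.082],v=.1,force_limit=8)
env.close_gripper(40); print('grip',wait_w(),get_position(),get_contact_force())
r=env.movel([*(k+.100*e),.082],v=.08,force_limit=15); print('slide1',r,get_position())
r=env.movel([*(k+.128*e),.082],v=.02,force_limit=7); p=get_position(); print('slide2',r,p,((p[:2]-k)@e).round(4),get_contact_force())
```

```text
grip 11.6 [0.4733569  0.32544604 0.0820928 ] [-0.26654292  3.58683986 -1.20264774]
slide1 False [0.57322481 0.3210948  0.08202957]
slide2 True [0.58693077 0.32052625 0.08187144] 0.1137 [-2.61860669 -0.77680734  4.54229405]
```

Slid 113.7 mm, leaving a 56 mm gap, which is snug on one bracket. Tightening now.

Run:
```python
from h import *
p=np.array(get_position()); j=-1.251+np.pi/2+1.2
for a in np.linspace(0,1.29,8)[1:]:
    env.movel([*p[:2],.082],down(j-a),v=.05)
    print(round(a,2),np.round(get_moment(),2)[2],np.round(get_contact_force(),1))
env.ungrasp(); env.movel([*p[:2],.2],v=.2)
env.move_ptp([0.58,0.12,0.4],down(np.pi/2))
im,C=snap('wrist','w7.png')
print(look('wrist','bracket_1',C))
cv2.imwrite('pics/w7c.png',cv2.resize(im[110:350,170:410,::-1],(600,600),interpolation=cv2.INTER_CUBIC)); print(get_time_s())
```

```text
0.18 -0.05 [-2.1 -0.9  1.7]
0.37 0.03 [ 0.1 -0.9 -1.3]
0.55 -0.04 [ 1.8 -0.2 -4.3]
0.74 -0.06 [ 1.2  1.4 -7.7]
0.92 -0.02 [  2.2   1.6 -10.1]
1.11 -0.01 [  1.5   1.9 -12.9]
1.29 0.0 [  0.5   2.8 -14.6]
[(0.94, array([0.71821507, 0.00813703, 0.01224694]), array([214.03634034, 249.46280857])), (0.9, array([0.65446735, 0.0123996 , 0.02967131]), array([212.29915258, 217.97902111])), (0.9, array([ 0.72096744, -0.42317157,  0.01436819]), array([ 29.89515621, 245.09739041])), (0.85, array([ 0.25797625, -0.38688378,  0.01254075]), array([27.06899896, 28.5489924 ])), (0.68, array([0.63543107, 0.2193498 , 0.01700746]), array([335.18495254, 204.78573112]))]
123.2833
```

View pics/w7c.png

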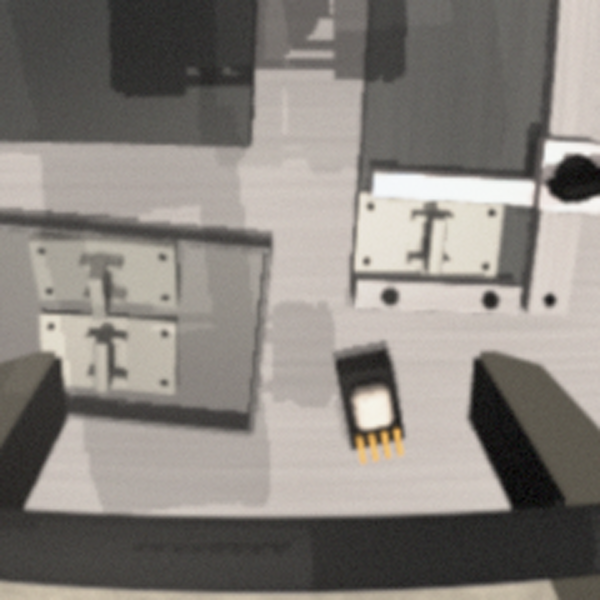

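A sits snug between the stop and end block. C in the tray (103,272) looks larger than B and the network puts it about 17 mm higher, so it may be propped on the wall. A closer look:

Run:
```python
from h import *
env.move_ptp([.60,0.01,0.22],down(np.pi/2))
im,C=snap('wrist','w8.png')
im2,_=snap('scene')
a=cv2.resize(im[80:330,150:430,::-1],(560,500),interpolation=cv2.INTER_CUBIC)
cv2.imwrite('pics/w8c.png',a)
for c,w,q in look('wrist','bracket_1',C): print(round(c,2),w.round(3),q.round())
```

```text
0.79 [0.654 0.01  0.032] [276. 244.]
0.71 [ 0.716 -0.422  0.011] [  9. 269.]
0.67 [0.638 0.218 0.018] [443. 225.]
0.64 [0.723 0.003 0.008] [271. 288.]
0.46 [ 0.292 -0.4    0.011] [-0. -1.]
```

View pics/w8c.png

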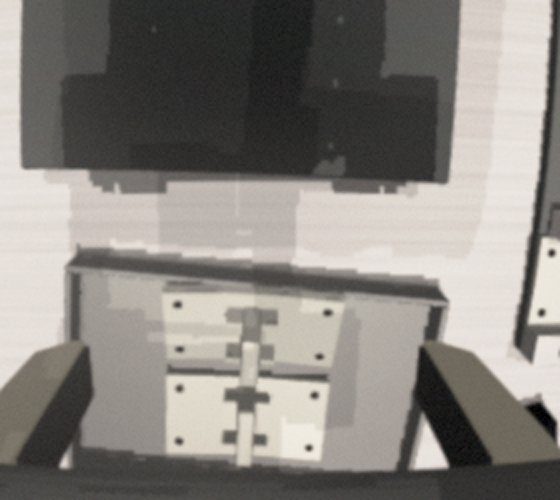

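C's near edge (163-343, 285-297) is propped at the tray's near wall, centre about 6 mm too close to it. I'll regrip it and lay it down again 6 mm further in.

Run:
```python
from h import *
x,y=.6570,.009; yw=TY+np.pi/2
env.ungrasp()
env.move_ptp([x,y,.12],down(yw)); print(env.movel([x,y,.049],v=.08,force_limit=8),get_position())
env.close_gripper(25); w=wait_w(); env.movel([x,y,.10],v=.1); print('pick',w,wait_w())
x+=.0065
env.movel([x,y,.10],v=.05)
print(env.movel([x,y,.033],v=.04,force_limit=5),get_position(),get_contact_force())
env.ungrasp(); env.movel([x,y,.2],v=.15)
env.move_ptp([.60,0.01,0.22],down(np.pi/2))
im,C=snap('wrist','w9.png')
cv2.imwrite('pics/w9c.png',cv2.resize(im[80:330,150:430,::-1],(560,500),interpolation=cv2.INTER_CUBIC))
for c,w,q in look('wrist','bracket_1',C): print(round(c,2),w.round(3),q.round())
print(get_time_s())
```

```text
True [0.65593732 0.00908791 0.04886039]
pick 26.6 26.9
True [0.66213885 0.00906618 0.04432851] [0.23820956 0.43159722 0.20771822]
0.77 [0.722 0.001 0.014] [269. 292.]
0.7 [0.666 0.006 0.013] [273. 250.]
0.65 [ 0.712 -0.421  0.011] [  9. 269.]
0.59 [0.634 0.216 0.016] [443. 223.]
0.56 [ 0.291 -0.399  0.014] [-2. -1.]
0.32 [0.593 0.296 0.038] [506. 196.]
131.95
```

View pics/w9c.png

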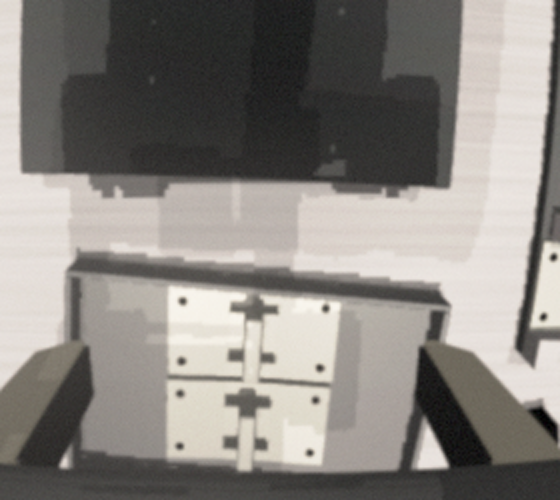

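C now lies flat in the tray (network z 13 mm, same as B). I've used up the viewer, so I'll check the knob angle and fixture gaps numerically.

Run:
```python
from h import *
env.ungrasp(); env.move_ptp([.55,0.25,0.36],down(np.pi/2))
im,C=snap('wrist','w10.png')
c=w2pix(C,[.587,.3205,.087],True).astype(int); print(c)
x0,y0=c-24; g=im[y0:y0+48,x0:x0+48].max(2)
m=(g<45).astype(np.uint8); n,l,s,_=cv2.connectedComponentsWithStats(m); 
i=1+np.argmax(s[1:,4]); pts=np.argwhere(l==i)[:,::-1]+[x0,y0]
W=np.array([pix2w(C,*p,.087,True)[:2] for p in pts]).astype(np.float32)
print(len(W),cv2.minAreaRect(W*1000))
ev,V=np.linalg.eigh(np.cov(W.T)); d=V[:,1]; print('bar dir deg',np.degrees(np.arctan2(d[1],d[0])),np.sqrt(ev)*1e3)
# profile along fixture x through y=-45 (clear of the lug)
for yf in (-.05,-.005):
    P=[(x,im[tuple(np.round(w2pix(C,fx(x,yf,.018),True)).astype(int)[::-1])].mean().round()) for x in np.arange(.02,.135,.003)]
    print(yf,[(round(x*1e3),int(v)) for x,v in P])
print(get_time_s())
```

```text
[330 210]
15 ((574.91015625, 328.2330017089844), (3.0871169567108154, 11.146404266357422), 18.94227409362793)
bar dir deg 110.01944276761645 [0.94356243 3.61656233]
-0.05 [(20, 114), (23, 116), (26, 116), (29, 115), (32, 100), (35, 82), (38, 109), (41, 220), (44, 244), (47, 248), (50, 247), (53, 246), (56, 244), (59, 223), (62, 208), (65, 208), (68, 207), (71, 208), (74, 207), (77, 203), (80, 204), (83, 205), (86, 208), (89, 204), (92, 202), (95, 203), (98, 203), (101, 202), (104, 202), (107, 151), (110, 107), (113, 86), (116, 149), (119, 193), (122, 192), (125, 185), (128, 182), (131, 182), (134, 183)]
-0.005 [(20, 109), (23, 115), (26, 110), (29, 113), (32, 108), (35, 80), (38, 102), (41, 207), (44, 240), (47, 248), (50, 248), (53, 247), (56, 245), (59, 224), (62, 225), (65, 228), (68, 226), (71, 228), (74, 225), (77, 226), (80, 227), (83, 226), (86, 226), (89, 224), (92, 219), (95, 215), (98, 202), (101, 207), (104, 219), (107, 157), (110, 108), (113, 85), (116, 131), (119, 174), (122, 216), (125, 210), (128, 209), (131, 210), (134, 210)]
133.3083
```

Run:
```python
from h import *
im=cv2.imread('pics/w10.png'); C=cam('wrist'); g=im.max(2)
for T in (60,75,90):
    m=np.zeros_like(g); m[180:245,300:365]=g[180:245,300:365]<T
    n,l,s,ce=cv2.connectedComponentsWithStats(m)
    for i in range(1,n):
        if s[i,4]<60: continue
        W=np.array([pix2w(C,*p,.087,True)[:2] for p in np.argwhere(l==i)[:,::-1]]).astype(np.float32)
        ev,V=np.linalg.eigh(np.cov(W.T)); d=V[:,1]
        print(T,s[i],W.mean(0).round(3),cv2.minAreaRect(W*1000),'dir',np.degrees(np.arctan2(d[1],d[0])).round(1))
print(g[194:232:2,312:356:2])
```

```text
60 [313 196  32  18 308] [0.578 0.317] ((578.1605224609375, 316.8811950683594), (22.247581481933594, 41.843162536621094), 14.312581062316895) dir 93.1
75 [312 195  33  21 458] [0.579 0.316] ((576.9434814453125, 316.357666015625), (26.230131149291992, 42.80858612060547), 14.30865478515625) dir 97.6
90 [300 180  15  23  94] [0.559 0.291] ((559.35498046875, 289.0126037597656), (11.91845989227295, 32.14451599121094), 74.0259017944336) dir 163.1
90 [312 194  34  22 486] [0.579 0.316] ((576.9171752929688, 316.4605712890625), (26.91360855102539, 43.63602828979492), 14.302660942077637) dir 97.5
[[240 247 250 249 219 134  98  88  92 167 218 177 169 170 189 221 210 210
  212 209 211 212]
 [245 248 247 211 100  64  67  63  62  58  76 141 158 150 168 218 207 207
  208 208 207 209]
 [230 228 210  86  68  71  56  55  53  52  51  75 119 113 123 195 206 206
  206 208 209 208]
 [178 168 123  54  54  57  52  48  49  46  44  47  47  48  50 128 201 206
  207 208 204 206]
 [166 151  70  54  48  53  44  45  47  48  45  47  42  42  44  58 161 204
  211 209 209 208]
 [125 104  57  49  51  46  47  48  47  48
[... 561 characters left out ...]
8 248 248 247 223 207 208 206
  206 206 206 205]
 [180 226 216 225 228 229 229 228 233 241 240 240 243 242 211 203 202 205
  205 204 201 202]
 [119 223 229 225 227 227 226 225 224 227 221 210 211 212 205 209 206 207
  206 205 206 205]
 [128 227 229 226 227 230 228 226 226 226 219 205 207 210 206 207 207 205
  207 206 207 207]
 [137 228 228 227 229 227 229 226 227 227 215 204 203 206 206 204 207 206
  204 207 207 207]
 [148 229 226 227 228 227 226 226 227 226 213 207 204 204 206 203 204 207
  205 207 206 206]
 [152 229 228 226 228 227 225 224 228 227 209 204 204 204 203 207 203 205
  203 207 204 207]
 [171 230 226 226 228 228 226 226 227 225 206 199 201 202 201 203 202 201
  202 203 202 204]]
```

The knob bar is at about 104°, i.e. joint ≈1.28 rad, above the 1.0 needed. Stop face to end block measures ≈56 mm. The arm is clear, so I'm handing in.

Run:
```python
from h import *
env.sign_off(); print(get_time_s())
```

```text
the job is handed in; nothing more can be done
the job is handed in; nothing more can be done
```

The job is done and handed in: all three brackets are sorted, one flat and two warped. The clock read 133 s at the last check before hand-in, and no verdict is reported.

- **Fixture:** I loosened the knob and slid the stop fully back. At the end I slid it up until it met resistance and clamped it.
- **Flat bracket:** The one nearest the plate at the start did not rock: it met the finger stiffly at 56.3 mm. It lies crosswise in the fixture against the end block.
- **Warped brackets:** The other two met the finger softly from about 59 mm, and the camera showed their far ends rise when pressed. Both are in the reject tray.

**Last checks:**
- The knob reads about 1.28 rad.
- The space between stop and end block is about 56 mm, so the bracket is snug, with at most 2–3 mm visible at the end block.
- Both warped brackets lie flat in the tray.

**What went wrong or stayed uncertain:**
- One bracket was knocked aside just before I gripped it, so the grasp was bad. I set it down, measured again and picked it up properly.
- The second warped bracket was first left propped on the tray wall. I regripped it, apparently on its gussets (27 mm opening), and re-laid it flat.
- The rocking force (about 0.5–1 N) was close to the sensor noise. The warped verdicts therefore rest mainly on contact height and the pictures.
- I did not measure the bystanders again; nothing I saw suggested any had moved.

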